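# Refit the mixer's volume knob and hold it pressed in

### The arm

A 7-joint arm with a two-finger parallel gripper is mounted at the origin on the work surface. World frame = base frame: x ahead of the robot, y to its left, z up, the work surface at z = 0. Lengths are in m, angles in degrees, forces in N, time in s.
With the tool pointing down it reaches from about 0.425 to 0.875 m from the base axis. Payload 4.7 kg.
Tool frame: the origin (TCP) lies on the centre line of the jaws, within the pads' length; the fingertips stand 14 mm ahead of it and the grasp point (between the pads) lies 5 mm behind it; z points along the fingers, y is the line along which they close (so a half turn about z gives the same grasp; the last joint's range is limited). The gripper opens to 87 mm and grips with 3 to 60 N. Pads are 19 mm wide; open, the fingers measure 117 mm over their backs; the gripper's body (75 mm by 190 mm) begins 51 mm behind the grasp point.
Start: joints at [-63.306, 18.392, -4.016, 83.108, 1.295, 78.541, -3.26], TCP at [0.284, 0.585, 0.237] pointing down, gripper open.
Joint ranges: [-163.93, 163.93], [-17.29, 119.83], [-79.2, 71.16], [3.27, 140.29], [-89.18, 269.18], [5.43, 117.66], [-154.24, 154.24]. Speed limits (degrees/s): [147.25, 147.25, 180, 180, 180, 180, 180].

### API

Orientations are given as [roll, pitch, yaw] about the fixed x, y, z axes, in that order (R = Rz(yaw) Ry(pitch) Rx(roll)).
In Python, from cell import env gives the robot as it stands.
- The arm moves only by the tool jog_arm, never from a script. Its argument "motion" is a list that holds one entry, the list of rows, each a list of 7 numbers: the shift along the tool's x, y, z in units of 0.1 m (1.0 is 0.1 m), then the turn, a rotation vector about the tool's x, y, z in units of 180 degrees (1.0 is 180 degrees), then the closure, from 0 (fully open) to 1 (shut). A call has 1 to 5 rows; each row is the pose to reach, as a shift and turn from the pose commanded when the call began, along the tool's axes at that moment, turning the shorter way round; what a row does not reach only later rows make up. A row lasts 1/10 s, in which the tool goes at most 50 mm and 8.59 degrees, less where a joint would pass 70% of its speed; a pose out of reach is approached as far as the arm can. A call with a number of a shift or a turn outside -1 to 1 is refused whole. A call with a gripper value outside its range is refused whole. The fingers move at their own pace and stop on an object; "grip_force" is the grip in N (left out, the last holds). Time passes only in rows, so rows that repeat a pose let the fingers close. It gives the time, the measured TCP pose, the force, the opening and the grip force at its end, in the units of the state.
- env.get_obs(): the state, without advancing time (a new reading comes with each control period).
- env.read_camera(name): name is "scene" or "top" or "wrist"; returns (picture, depth): 384x512x3 uint8, red, green, blue; 384x512 float32, m along the optical axis (not along the pixel's ray), 0 where there is no reading.
- env.camera_info(name): a dict with "camera_matrix" (3x3 intrinsics, pixels), "origin" and "orientation" of the camera in the world; the wrist camera has in their place "mount" (4x4, takes a point from camera to tool coordinates, whose origin is the TCP and whose axes are the flange's). Camera axes: x right, y down, z forward; pixel columns grow to the right and rows downward; lengths in m; the calibration is good to about 2 mm. A picture is of the moment at which its call begins: read the wrist's pose just before it. camera_info takes no time and is no camera call.
- env.sign_off(): hands the job in; it is judged then, once.
The state is a dict: "time_s": time; "qpos": joint angles; "joint_velocities": joint speeds; "effort": joint torques, N m; "tool_pos": TCP position; "tool_rot": TCP orientation; "force": force on the tool from outside, world axes, zero at the start; "wrist_torque": the same for the moment, N m; "grip_width": finger opening in m; "grasp_force": force on a finger pad.
Only numpy, scipy, OpenCV 4.12 (cv2) and the standard library are available. Lean on these libraries where they do the work, as an engineer would, in place of code of your own. Each camera call takes 0.05 s, during which the arm holds its last target. There are 200 camera calls.

### The job

The large volume knob has come off the party mixer and stands on the table. Pick it up, turn it so that its flat matches the flat of the bare D-shaft on the mixer, push it fully home on the shaft, then press knob and shaft down to the bottom of the sprung travel and keep pressing: finish with the gripper still holding the knob pressed in. Leave everything else where it stands.

Things in the scene. Friction and masses are not known exactly. Their poses are not given: they have to be found in the camera images.
- volume_knob: Loose round black knob, 36 mm diameter, 30 mm high, 50 g, upright on the table, aluminium-faced end up. Origin: centre of its underside, z up. A nose at its foot (7 wide, 6 high, to 27 mm from the axis) and a raised line on top point along +x. Blind D-bore from below, 18 mm deep, 13.4 mm diameter, flat on the +x side 3.7 mm from the axis. Grip across the diameter from above, over 8 mm up.
- shoulder (a point): Centre of the top of the bare shaft's shoulder; moves with the shaft. z up, +x towards the flat. Steel D-shaft 16 mm tall above it, 12 mm diameter, flat 3 mm from the axis, top 3 mm tapered. Shoulder: 18 mm disc, 10 mm above the deck, with a tab 17 mm long towards +x. Knob home: underside on the shoulder, nose over the tab (both +x alike). The shaft turns stiffly (0.05 N m) and stays.
- shaft (a joint): How far the shaft is pressed down into the mixer against its spring, m: 0 up, 0.005 at the hard stop. About 1.3 N starts it, about 9.3 N brings it to the stop. Springs back when released.
- console: The mixer, fixed: black box 280 mm (x) by 254 mm (y), deck 60 mm above the table. Origin: centre of its underside. The shaft stands on its deck at x -70, y +30 mm, near the edge facing the robot. Faders, small knobs and pads elsewhere on the deck rise at most 12 mm and stand at least 75 mm from the shaft's axis.
- small_knob: Leave alone: a spare smaller black knob, 24 mm diameter, 18 mm high, without a nose, on the table. Origin: centre of its underside.
- chalk: Leave alone: cue chalk cube, 23 mm, 22 mm high, on the table. Origin: centre of its underside.
- mug: Leave alone: white mug, 82 mm diameter, 95 mm high. Origin: centre of its underside.
- coaster: Leave alone: cork coaster, 92 mm diameter, 8 mm thick. Origin: centre of its underside.
- remote: Leave alone: black remote control lying flat, 45 by 160 by 20 mm. Origin: centre of its underside.
- card_box: Leave alone: cardboard box of playing cards lying flat, 63 by 90 by 20 mm. Origin: centre of its underside.
Things that resemble listed ones, but are neither listed nor needed, are in the scene too. What is shaped like the volume_knob but yellow is not meant.

How it is judged (in metres and radians):
On the way, in this order (a step that is already met when the one before it is completed fails the run):
1. the volume knob is lifted off the table in the gripper (height (world z) of volume_knob above 0.03 m and contact force between the fingers and volume_knob above 1 N), for 0.2 s.
2. the volume knob is fully home on the D-shaft (z of volume_knob in the frame of shoulder between -0.004 and 0.0025 m and horizontal distance between volume_knob and shoulder below 0.0025 m and angle between the x axis of volume_knob and the x axis of shoulder, either way round below 0.3 rad and angle between volume_knob's own z axis and vertical below 0.12 rad), for 0.1 s.
At the end, for the whole second after the job is handed in: The knob's underside is on the shaft's shoulder (within 2.5 mm), centred within 2.5 mm, upright within 0.12 rad, flats matched (within 0.3 rad), the shaft is pressed in by more than 3.5 of its 5 mm, and the gripper is still on the knob (over 2 N), at rest; the program ends holding it so (all of step 2 and value of joint shaft above 0.0035 m and contact force between the fingers and volume_knob above 2 N and linear speed of volume_knob below 0.02 m/s); the arm keeps its last pose, push and grip.
It fails at once if one of the other loose things is displaced by more than 30 mm (distance of any of small_knob, chalk, mug, coaster, remote, card_box from where it was at the start of the episode above 0.03 m).
It also fails if it takes over 42 s, if anything falls off the work surface, if the arm or the gripper's body presses on something with over 40 N, if the wrist force passes 120 N, or if a joint passes its speed limit or range.

## Working session

There is one attempt and no reset: what is moved stays moved. The work goes in short steps, Python scripts to look and compute and a tool call to move; the robot and the scene stay as the last step left them, time stands still between calls to the robot, and variables do not carry over. Pictures are saved under pics/ and viewed, at most 10 in all, crops included, and the job is handed in when it is done.

Besides the shell and the picture viewer there is one more tool, called after "Call:" as name([rows], argument=value, ...), one row to a line, values as JSON. jog_arm: Moves the arm, as the interface text tells. Shifts and turns lie within -1 to 1; 1 stands for 0.1 m of shift or 180 degrees of turn. Its arguments: {"type":"object","properties":{"motion":{"type":"array","items":{"type":"array","items":{"type":"array","items":{"type":"number"}}}},"grip_force":{"type":"number"}},"required":["motion"]}

```bash
ls; mkdir -p pics; cat > h.py <<'E'
import numpy as np, cv2
from scipy.spatial.transform import Rotation as R
from cell import env
def cam(name):
    i=env.camera_info(name); o=env.get_obs(); return i,o
E
python3 - <<'E'
from h import *
o=env.get_obs(); print(o)
for n in ("scene","top","wrist"):
    print(n,env.camera_info(n))
for n in ("scene","top"):
    p,d=env.read_camera(n); np.savez(f'{n}0.npz',p=p,d=d); cv2.imwrite(f'pics/{n}0.png',p[:,:,::-1])
E
```

```text
pics
{'time_s': 0.0, 'qpos': array([-63.30502705,  18.43989996,  -4.01751281,  83.17547976,
         1.29428124,  78.53930225,  -3.26006541]), 'joint_velocities': array([-0.03269624, -0.09075264, -0.08070207, -0.07284236,  0.03252185,
        0.02422415, -0.01171632]), 'effort': array([-9.25181621e-05, -4.91290355e+01, -4.03938163e-01, -3.12535357e+01,
       -6.38991455e-02,  4.35043126e-02,  1.61485837e-04]), 'tool_pos': array([0.28358182, 0.58429454, 0.23544715]), 'tool_rot': array([-1.79890529e+02,  4.36766637e-03,  1.54116465e+02]), 'force': array([ 0.10299264, -0.87825228, -0.61425416]), 'wrist_torque': array([ 0.02244332, -0.0136062 , -0.01070082]), 'grasp_force': 0.0, 'grip_width': 0.08707890506810596}
scene {'camera_matrix': array([[383.75700335,   0.        , 259.54279171],
       [  0.        , 383.75700335, 192.16121956],
       [  0.        ,   0.        ,   1.        ]]), 'origin': array([ 1.1223462 , -0.30823044,  0.68206124]), 'orientation': array([-137.27618307,    1.20063163,   61.38746216])}
top {'camera_matrix': array([[427.7714853 ,   0.        , 252.52588602],
       [  0.        , 427.7714853 , 191.48996609],
       [  0.        ,   0.        ,   1.        ]]), 'origin': array([ 0.57841445, -0.02878163,  1.13586487]), 'orientation': array([-178.36808522,   -1.14204624,  -91.4160114 ])}
wrist {'camera_matrix': array([[292.80407818,   0.        , 257.36413097],
       [  0.        , 292.80407818, 186.09620575],
       [  0.        ,   0.        ,   1.        ]]), 'mount': array([[-8.67806934e-04, -9.59975221e-01, -2.80083600e-01,
         7.61655759e-02],
       [ 9.99999569e-01, -7.40436572e-04, -5.60567624e-04,
         3.13483790e-04],
       [ 3.30746888e-04, -2.80083965e-01,  9.59975449e-01,
        -1.47950293e-01],
       [ 0.00000000e+00,  0.00000000e+00,  0.00000000e+00,
         1.00000000e+00]])}
```

View pics/top0.png

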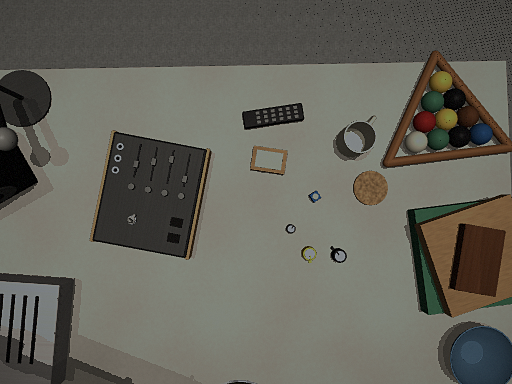

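View pics/scene0.png

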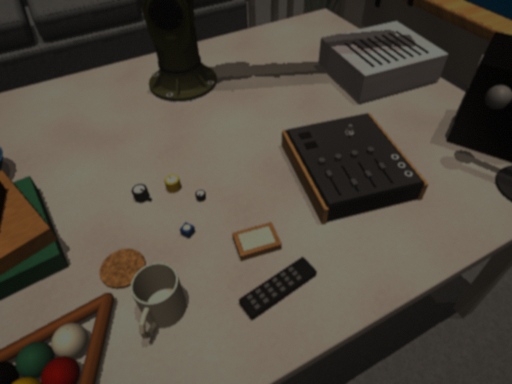

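The top view shows the volume knob at about (339,255) with its nose up-left at (332,249), the yellow look-alike at (309,254), the small knob at (291,229) and the bare shaft at (132,219). The scene view shows the volume knob at (140,192), the yellow one at (173,184) and the shaft at (350,130).

```bash
cat >> h.py <<'E'
def pose(name,o=None):
    i=env.camera_info(name)
    if name!='wrist': return i['camera_matrix'],R.from_euler('xyz',i['orientation'],degrees=True).as_matrix(),np.array(i['origin'])
    T=R.from_euler('xyz',o['tool_rot'],degrees=True).as_matrix(); M=i['mount']
    return i['camera_matrix'],T@M[:3,:3],T@M[:3,3]+o['tool_pos']
def ray(P,uv):
    K,Rm,t=P; uv=np.atleast_2d(uv).astype(float)
    return np.c_[(uv-K[:2,2])/[K[0,0],K[1,1]],np.ones(len(uv))]@Rm.T,t
def onplane(P,uv,z):
    d,t=ray(P,uv); return t+d*((z-t[2])/d[:,2])[:,None]
def tri(P1,u1,P2,u2):
    d1,t1=ray(P1,u1); d2,t2=ray(P2,u2); d1,d2=d1[0],d2[0]
    s=np.linalg.lstsq(np.c_[d1,-d2],t2-t1,rcond=None)[0]
    a,b=t1+s[0]*d1,t2+s[1]*d2; return (a+b)/2,np.linalg.norm(a-b)
def snap(tag):
    o=env.get_obs(); p,d=env.read_camera('wrist'); np.savez(f'{tag}.npz',p=p,d=d,pos=o['tool_pos'],rot=o['tool_rot']); cv2.imwrite(f'pics/{tag}.png',p[:,:,::-1])
def load(tag):
    z=np.load(f'{tag}.npz'); return z['p'],z['d'],pose('wrist',dict(tool_pos=z['pos'],tool_rot=z['rot']))
def delta(pos,rot):
    "row numbers from the present measured pose to a target pose (rot rpy deg)"
    o=env.get_obs(); A=R.from_euler('xyz',o['tool_rot'],degrees=True); B=R.from_euler('xyz',rot,degrees=True)
    return np.round(np.r_[A.inv().apply(np.array(pos)-o['tool_pos'])/.1,(A.inv()*B).as_rotvec()/np.pi],4)
E
python3 - <<'E'
from h import *
T=pose('top');S=pose('scene')
for n,u,v in(('knob',(339,255),(140,189)),('yellow',(309,254),(173,182)),('small',(291,229),(201,193)),('shaft',(132,219),(350,130))):
    print(n,tri(T,u,S,v),onplane(T,u,.03 if n!='shaft' else .07))
print(onplane(T,[(332,249),(339,255)],.006))
E
```

```text
knob (array([ 0.43976995, -0.27112273,  0.03096053]), np.float64(0.000353584375851942)) [[ 0.43970393 -0.27115952  0.03      ]]
yellow (array([ 0.4433135 , -0.19428869,  0.01847878]), np.float64(0.0018502550203964678)) [[ 0.44438376 -0.19345493  0.03      ]]
small (array([ 0.50965575, -0.14894063,  0.01719525]), np.float64(0.0023433853976696996)) [[ 0.51000065 -0.14864536  0.03      ]]
shaft (array([0.54800875, 0.24912207, 0.07323881]), np.float64(0.00192520756849814)) [[0.54736856 0.24915122 0.07      ]]
[[ 0.45298445 -0.258332    0.006     ]
 [ 0.43669357 -0.27641972  0.006     ]]
```

```bash
python3 - <<'E'
from h import *
print(delta([.548,.249,.20],[180,0,154]))
E
```

```text
[-3.8422e+00 -1.8621e+00  3.5930e-01 -6.0000e-04  0.0000e+00  6.0000e-04]
```

Call:
jog_arm([
  [[-0.5,-0.23,0,0,0,0,0],[-1,-0.46,0,0,0,0,0],[-1,-0.46,0,0,0,0,0]],
])

```text
time_s: 0.4
tool_pos: [0.3598, 0.4936, 0.2363]
tool_rot: [-179.9, 0.3, 153.6]
force: [0.9, -0.6, 0.4]
grip_width: 0.087
grasp_force: 0.0
```

Call:
jog_arm([
  [[-0.5,-0.23,0,0,0,0,0],[-1,-0.46,0,0,0,0,0],[-1,-0.46,0,0,0,0,0]],
])

```text
time_s: 0.7
tool_pos: [0.4289, 0.4081, 0.2364]
tool_rot: [-179.9, 0.2, 153.5]
force: [0.0, -1.0, -0.3]
grip_width: 0.087
grasp_force: 0.0
```

Call:
jog_arm([
  [[-0.5,-0.23,0,0,0,0,0],[-1,-0.46,0,0,0,0,0],[-1,-0.46,0,0,0,0,0]],
])

```text
time_s: 1.0
tool_pos: [0.498, 0.3228, 0.2364]
tool_rot: [-179.9, 0.2, 153.5]
force: [-0.4, -0.5, 0.6]
grip_width: 0.0871
grasp_force: 0.0
```

Call:
jog_arm([
  [[-0.4,-0.24,0.2,0,0,0,0],[-0.84,-0.48,0.36,0,0,0,0],[-0.84,-0.48,0.36,0,0,0,0],[-0.84,-0.48,0.36,0,0,0,0]],
])

```text
time_s: 1.4
tool_pos: [0.5483, 0.2482, 0.1996]
tool_rot: [-179.9, -0.1, 153.9]
force: [0.6, 0.0, 1.0]
grip_width: 0.087
grasp_force: 0.0
```

```bash
python3 - <<'E'
from h import *
snap('w1'); o=env.get_obs(); print(o['time_s'],o['tool_pos'],o['tool_rot'],o['force'])
P=load('w1')[2]; K,Rm,t=P
c=Rm.T@(np.array([.548,.249,.08])-t); print(c, K@c/c[2])
E
```

```text
1.45 [0.54761957 0.25045636 0.20016327] [-1.79995307e+02 -7.35551830e-02  1.54087451e+02] [0.04313725 0.44459759 0.37981808]
[ 0.00060222 -0.00231015  0.27798137] [257.99846228 183.66286803   1.        ]
```

Call:
jog_arm([
  [[0,0,0.4,0,0,0,0],[0,0,0.6,0,0,0,0],[0,0,0.6,0,0,0,0],[0,0,0.6,0,0,0,0]],
])

```text
time_s: 1.85
tool_pos: [0.5476, 0.2518, 0.1413]
tool_rot: [179.9, -0.0, 154.3]
force: [0.8, -0.2, 1.3]
grip_width: 0.0871
grasp_force: 0.0
```

```bash
python3 - <<'E'
from h import *
snap('w2')
ims=[]
for t in('w1','w2'):
    p,d,P=load(t);K,Rm,o=P
    c=Rm.T@(np.array([.548,.249,.08])-o); u=(K@c/c[2])[:2].astype(int); print(t,u)
    cr=p[u[1]-40:u[1]+40,u[0]-50:u[0]+50,::-1]; ims.append(cv2.resize(cv2.convertScaleAbs(cr,alpha=1.8),(400,320),interpolation=cv2.INTER_CUBIC))
cv2.imwrite('pics/sh.png',np.hstack(ims))
E
```

```text
w1 [258 183]
w2 [254 207]
```

View pics/sh.png

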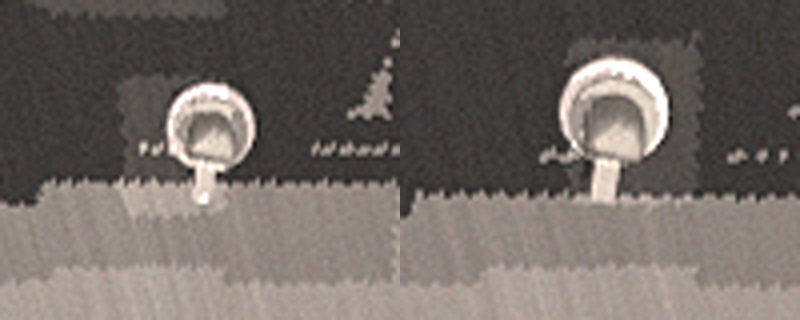

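The crop (4x; w1 left, w2 right) shows the shaft's shoulder as a bright ring centred near pixel (261,174) in w1 and (257,195) in w2, with the tab pointing down in the image, slightly left, over the console's near edge. The D flat faces the tab.

```bash
cat >> h.py <<'E'
def cloud(d,P,c,r):
    v,u=np.nonzero(d>0); dd,t=ray(P,np.c_[u,v]); X=t+dd*d[v,u][:,None]
    m=np.hypot(*(X[:,:2]-c[:2]).T)<r; return X[m],np.c_[u,v][m]
E
python3 - <<'E'
from h import *
cen=[]
for t in('w1','w2'):
    p,d,P=load(t); g=cv2.cvtColor(p,cv2.COLOR_RGB2GRAY)
    X,uv=cloud(d,P,(.548,.249),.03)
    print(t,np.histogram(X[:,2],np.arange(.055,.095,.002)))
    s=X[(X[:,2]>.067)&(X[:,2]<.073)]; cc=cv2.minEnclosingCircle(s[:,:2].astype(np.float32)*1000); print('n',len(s),s[:,:2].mean(0),np.median(s[:,2]))
    top=X[X[:,2]>.082]; print('top',len(top),top.mean(0) if len(top) else 0)
    # bright mask around the ring
    m=np.zeros_like(g); k=uv[(X[:,2]>.066)]; m[k[:,1],k[:,0]]=255
    cs,_=cv2.findContours(m,0,2); c=max(cs,key=cv2.contourArea)
    print('mask bbox',cv2.boundingRect(c))
    # brightness rim
    for th in (90,110): 
        b=((g>th)*255).astype(np.uint8); 
        cs,_=cv2.findContours(b,0,1)
        for c in cs:
            x,y,w,h=cv2.boundingRect(c)
            if abs(x+w/2-259)<8 and 160<y+h/2<215 and w>12: print(th,(x,y,w,h),cv2.contourArea(c),cv2.fitEllipse(c))
E
```

```text
w1 (array([   0,  203, 1901,  144,   95,    7,   17,  139,   18,    5,    8,
          3,    9,    7,   40,   54,    1,    0,    0]), array([0.055, 0.057, 0.059, 0.061, 0.063, 0.065, 0.067, 0.069, 0.071,
       0.073, 0.075, 0.077, 0.079, 0.081, 0.083, 0.085, 0.087, 0.089,
       0.091, 0.093]))
n 174 [0.54653861 0.25173664] 0.06993801083938994
top 13756 [0.52699316 0.26050291 0.29255649]
mask bbox (158, 307, 216, 77)
90 (237, 164, 35, 34) 326.0 ((255.2991180419922, 181.6197052001953), (22.513511657714844, 36.030582427978516), 39.431488037109375)
110 (250, 164, 21, 30) 111.0 ((260.3104248046875, 177.0801544189453), (19.479223251342773, 25.06748390197754), 175.78257751464844)
w2 (array([   0,  240, 2907,  163,  135,   10,   29,  208,   14,   14,   12,
         10,   11,   20,   62,   80,    4,    0,    0]), array([0.055, 0.057, 0.059, 0.061, 0.063, 0.065, 0.067, 0.069, 0.071,
       0.073, 0.075, 0.077, 0.079, 0.081, 0.083, 0.085, 0.087, 0.089,
       0.091, 0.093]))
n 251 [0.54573458 0.25210212] 0.06994987473789163
top 10076 [0.52478869 0.26080765 0.23439136]
mask bbox (161, 307, 158, 77)
90 (244, 181, 27, 26) 237.0 ((256.7364196777344, 195.233642578125), (24.164630889892578, 27.17352867126465), 17.218799591064453)
110 (244, 182, 27, 23) 169.5 ((256.8916015625, 195.2386932373047), (23.45269775390625, 25.441329956054688), 56.816429138183594)
```

```bash
python3 - <<'E'
from h import *
from scipy.optimize import least_squares
for t in('w1','w2'):
    p,d,P=load(t); X,uv=cloud(d,P,(.548,.249),.03)
    s=X[(X[:,2]>.0675)&(X[:,2]<.0725),:2]
    c=np.array([.549,.251])
    for _ in range(5):   # boundary per angle bin, tab excluded by robust loss
        r=s-c; a=np.degrees(np.arctan2(r[:,1],r[:,0])); q=np.hypot(*r.T)
        b=[s[(a//15==k)][np.argmax(q[a//15==k])] for k in range(-12,12) if (a//15==k).any()]; b=np.array(b)
        f=least_squares(lambda x:np.hypot(*(b-x[:2]).T)-x[2],[*c,.009],loss='soft_l1',f_scale=.0005); c=f.x[:2]
    far=s[np.hypot(*(s-c).T)>.0115]; e=far.mean(0)-c
    print(t,c,f.x[2],'tab',len(far),np.hypot(*(far-c).T).max(),np.degrees(np.arctan2(e[1],e[0])))
    top=X[(X[:,2]>.082)&(X[:,2]<.09)]; tc=top[:,:2].mean(0)-c; print('shaft top',top.mean(0),np.degrees(np.arctan2(*tc[::-1])), np.percentile(top[:,2],95))
E
python3 - <<'E'
from h import *
for t,u in(('w1',(261,174.4)),('w2',(257.3,195))): print(onplane(load(t)[2],u,.07))
print(tri(load('w1')[2],(261,174.4),load('w2')[2],(257.3,195)))
E
```

```text
w1 [0.54527793 0.25288646] 0.008901152281206247 tab 26 0.01673819998033639 -34.43911756498198
shaft top [0.54361924 0.25390646 0.0850945 ] 148.4110891328503 0.08667987487790102
w2 [0.54515632 0.25298797] 0.009032119250228147 tab 40 0.016845735451065432 -34.134235698336894
shaft top [0.54342577 0.25405688 0.08496111] 148.29756372091126 0.08665194853609551
[[0.54338597 0.25452311 0.07      ]]
[[0.54322607 0.25408614 0.07      ]]
(array([0.54295813, 0.25446551, 0.07133953]), np.float64(0.0004543402197729823))
```

Call:
jog_arm([
  [[-0.1,-0.43,-0.1,0,0,0.03,0],[-0.22,-0.863,-0.1,0,0,0.061,0],[-0.22,-0.863,-0.1,0,0,0.061,0]],
])

```text
time_s: 2.2
tool_pos: [0.5315, 0.1559, 0.1532]
tool_rot: [180.0, 0.2, 142.6]
force: [0.3, -0.7, 0.5]
grip_width: 0.0868
grasp_force: 0.0
```

Call:
jog_arm([
  [[-0.2,-0.4,-0.1,0,0,0.03,0],[-0.38,-0.805,-0.1,0,0,0.061,0],[-0.38,-0.805,-0.1,0,0,0.061,0]],
])

```text
time_s: 2.5
tool_pos: [0.5129, 0.0691, 0.1629]
tool_rot: [179.9, 0.2, 131.6]
force: [-0.0, -0.4, -0.6]
grip_width: 0.0872
grasp_force: 0.0
```

Call:
jog_arm([
  [[-0.26,-0.36,0,0,0,0.03,0],[-0.527,-0.717,0,0,0,0.061,0],[-0.527,-0.717,0,0,0,0.061,0]],
])

```text
time_s: 2.8
tool_pos: [0.4947, -0.0178, 0.1625]
tool_rot: [179.9, 0.2, 120.6]
force: [-0.2, 0.3, 0.6]
grip_width: 0.0869
grasp_force: 0.0
```

Call:
jog_arm([
  [[-0.33,-0.3,0,0,0,0.03,0],[-0.654,-0.604,0,0,0,0.061,0],[-0.654,-0.604,0,0,0,0.061,0]],
])

```text
time_s: 3.1
tool_pos: [0.4766, -0.1048, 0.1624]
tool_rot: [179.9, 0.2, 109.7]
force: [0.1, -0.8, 0.9]
grip_width: 0.0869
grasp_force: 0.0
```

Call:
jog_arm([
  [[-0.38,-0.23,0,0,0,0.03,0],[-0.757,-0.468,0,0,0,0.061,0],[-0.757,-0.468,0,0,0,0.061,0]],
])

```text
time_s: 3.4
tool_pos: [0.4585, -0.192, 0.1623]
tool_rot: [179.9, 0.2, 98.7]
force: [-0.1, 0.1, -0.4]
grip_width: 0.0873
grasp_force: 0.0
```

Call:
jog_arm([
  [[-0.4,-0.16,0,0,0,0.03,0],[-0.832,-0.315,0,0,0,0.061,0],[-0.832,-0.315,0,0,0,0.061,0],[-0.832,-0.315,0,0,0,0.061,0]],
])

```text
time_s: 3.8
tool_pos: [0.4421, -0.2735, 0.1615]
tool_rot: [179.9, -0.0, 88.2]
force: [0.3, 1.0, -0.5]
grip_width: 0.0872
grasp_force: 0.0
```

```bash
python3 - <<'E'
from h import *
snap('k1'); o=env.get_obs(); print(o['time_s'],o['tool_pos'],o['tool_rot'],o['qpos'])
E
```

```text
3.85 [ 0.44243807 -0.27217446  0.16114666] [ 1.79923299e+02 -3.87571647e-02  8.83727084e+01] [ -7.09043627   5.77155773  38.14084773 108.41280866  -3.94497201
  67.04284738  30.81949878]
```

```bash
cat >> h.py <<'E'
from scipy.optimize import least_squares
def knob(tag,c0,zt=(.026,.034),zn=(.003,.009),R0=.04):
    p,d,P=load(tag); X,uv=cloud(d,P,c0,R0)
    s=X[(X[:,2]>zt[0])&(X[:,2]<zt[1]),:2]; c=s.mean(0)
    for _ in range(5):
        r=s-c; a=np.degrees(np.arctan2(r[:,1],r[:,0])); q=np.hypot(*r.T)
        b=np.array([s[(a//15==k)][np.argmax(q[a//15==k])] for k in range(-12,12) if (a//15==k).any()])
        f=least_squares(lambda x:np.hypot(*(b-x[:2]).T)-x[2],[*c,.018],loss='soft_l1',f_scale=.0005); c=f.x[:2]
    n=X[(X[:,2]>zn[0])&(X[:,2]<zn[1])]; n=n[np.hypot(*(n[:,:2]-c).T)>.0195]; e=n[:,:2].mean(0)-c if len(n) else np.array([1,0])
    print(tag,c,'r',f.x[2],'ztop',np.median(X[(X[:,2]>zt[0])&(X[:,2]<zt[1]),2]),'nose',len(n),np.degrees(np.arctan2(e[1],e[0])))
    return c
E
python3 - <<'E'
from h import *
p,d,P=load('k1'); K,Rm,o=P
knob('k1',(.44,-.271))
c=Rm.T@(np.array([.44,-.271,.03])-o); u=(K@c/c[2])[:2].astype(int); print(u)
cr=p[u[1]-60:u[1]+60,u[0]-80:u[0]+80,::-1]; cv2.imwrite('pics/kn.png',cv2.resize(cv2.convertScaleAbs(cr,alpha=1.8),(640,480),interpolation=cv2.INTER_CUBIC))
E
```

```text
k1 [ 0.4367099  -0.27277808] r 0.01762328400452136 ztop 0.03015650022623778 nose 51 37.24769761621944
[254 179]
```

View pics/kn.png

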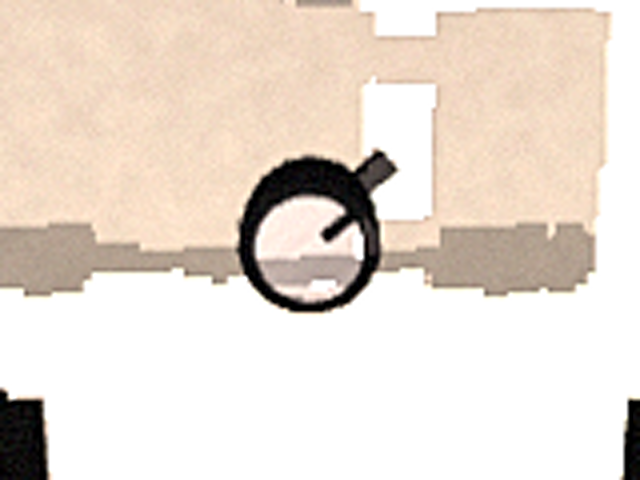

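The crop (4x, origin pixel (174,119)) shows the black knob with its aluminium face near (251,180). The raised line runs from (255,178) to (265,171) and the nose reaches (271,160). The view is otherwise clear.

```bash
python3 - <<'E'
from h import *
p,d,P=load('k1'); O=np.array([174,119]); c=np.array([.4367,-.2728])
f=lambda q,z:onplane(P,O+np.array(q)/4,z)[:,:2]
n=f([(396,168),(377,152)],.006).mean(0); e=n-c; print('nose',n,np.hypot(*e),np.degrees(np.arctan2(*e[::-1])))
l=f([(325,238),(360,210)],.0305); e=l[1]-l[0]; print('line',l,np.degrees(np.arctan2(*e[::-1])))
X,uv=cloud(d,P,c,.04); s=X[(X[:,2]>.003)&(X[:,2]<.0075)]; r=s[:,:2]-c; q=np.hypot(*r.T); a=np.degrees(np.arctan2(r[:,1],r[:,0]))
for i in range(19,30): m=(q*1000//1==i); print(i,m.sum(),a[m].mean().round(1) if m.any() else '')
k=f([(310,253)],.03); print(k)
E
```

```text
nose [ 0.45758679 -0.25604641] 0.02677575587305573 38.733596239880875
line [[ 0.44105947 -0.27024608]
 [ 0.44985099 -0.26344516]] 37.72472946478187
19 6 35.6
20 7 37.2
21 8 38.0
22 5 37.3
23 7 37.7
24 6 36.8
25 6 36.8
26 8 36.5
27 1 44.6
28 0 
29 0 
[[ 0.4372122  -0.27409617]]
```

Call:
jog_arm([
  [[0,-0.057,0.4,0,0,0,0.3],[-0.01,-0.057,0.7,0,0,0,0.3],[-0.01,-0.057,0.7,0,0,0,0.3],[-0.01,-0.057,0.7,0,0,0,0.3]],
])

```text
time_s: 4.25
tool_pos: [0.4364, -0.2729, 0.0911]
tool_rot: [-180.0, -0.0, 88.4]
force: [-0.5, -0.3, 0.2]
grip_width: 0.0647
grasp_force: 0.0
```

```bash
python3 - <<'E'
from h import *
snap('k2'); c=knob('k2',(.437,-.272)); o=env.get_obs(); print(o['time_s'],o['tool_pos'],o['tool_rot'],o['grip_width'])
print(delta([.4367,-.2728,.0245],[180,0,88.3]))
E
```

```text
k2 [ 0.43669131 -0.27248267] r 0.01761094896599253 ztop 0.03010816197144771 nose 83 37.09720953605035
4.3 [ 0.43702506 -0.27361052  0.09195255] [1.79887076e+02 1.88219316e-02 8.83688821e+01] 0.0631823998737446
[ 8.200e-03 -4.800e-03  6.745e-01  6.000e-04  1.000e-04  4.000e-04]
```

Call:
jog_arm([
  [[0.005,0,0.3,0,0,0,0.3],[0.005,0,0.6,0,0,0,0.3],[0.005,0,0.67,0,0,0,0.3],[0.005,0,0.67,0,0,0,0.3],[0.005,0,0.67,0,0,0,0.3]],
], grip_force=25)

```text
time_s: 4.8
tool_pos: [0.4369, -0.2743, 0.0254]
tool_rot: [179.8, 0.0, 88.3]
force: [1.1, -1.2, 0.2]
grip_width: 0.0604
grasp_force: 0.0
```

Call:
jog_arm([
  [[0,0,0,0,0,0,0.9],[0,0,0,0,0,0,0.9],[0,0,0,0,0,0,0.9],[0,0,0,0,0,0,0.9],[0,0,0,0,0,0,0.9]],
])

```text
time_s: 5.3
tool_pos: [0.4356, -0.2738, 0.0239]
tool_rot: [180.0, -0.0, 88.2]
force: [-0.6, -0.2, 1.9]
grip_width: 0.0352
grasp_force: 25.0
```

Call:
jog_arm([
  [[0,0,-0.2,0,0,0,0.9],[0,0,-0.6,0,0,0,0.9],[0,0,-1,0,0,0,0.9],[0,0,-1,0,0,0,0.9],[0,0,-1,0,0,0,0.9]],
])

```text
time_s: 5.8
tool_pos: [0.4359, -0.2737, 0.1242]
tool_rot: [179.9, -0.0, 88.2]
force: [-0.2, 0.4, -1.1]
grip_width: 0.0351
grasp_force: 25.0
```

```bash
cat >> h.py <<'E'
def held(tag):
    "held knob in tool frame: ring pixels, nose"
    p,d,P=load(tag); z=np.load(f'{tag}.npz'); T=R.from_euler('xyz',z['rot'],degrees=True)
    X,uv=cloud(d,P,z['pos'][:2],.05); Y=T.inv().apply(X-z['pos']); return Y,uv
E
python3 - <<'E'
from h import *
for i in range(2): snap(f'g{i}')
o=env.get_obs(); print(o['time_s'],o['tool_pos'],o['tool_rot'],o['grip_width'],o['grasp_force'],o['force'])
Y,uv=held('g1'); print(np.histogram(Y[:,2],np.arange(-.04,.04,.004)))
p=load('g1')[0]; cv2.imwrite('pics/hk.png',cv2.convertScaleAbs(cv2.resize(p[150:320,150:370,::-1],(660,510),interpolation=cv2.INTER_CUBIC),alpha=1.8))
E
```

```text
5.9 [ 0.43452191 -0.27311716  0.12227736] [-1.79879865e+02 -5.53049912e-02  8.82390199e+01] 0.03514317511695009 24.99981909611961 [ 0.13508815  0.354058   -1.07337527]
(array([ 113,  471,   54,  203,  204,  162,  198,  186, 2054,  291,  270,
        241,  230,  167,  297,  109,    1,    0,    0]), array([-4.00000000e-02, -3.60000000e-02, -3.20000000e-02, -2.80000000e-02,
       -2.40000000e-02, -2.00000000e-02, -1.60000000e-02, -1.20000000e-02,
       -8.00000000e-03, -4.00000000e-03, -3.46944695e-17,  4.00000000e-03,
        8.00000000e-03,  1.20000000e-02,  1.60000000e-02,  2.00000000e-02,
        2.40000000e-02,  2.80000000e-02,  3.20000000e-02,  3.60000000e-02]))
```

View pics/hk.png

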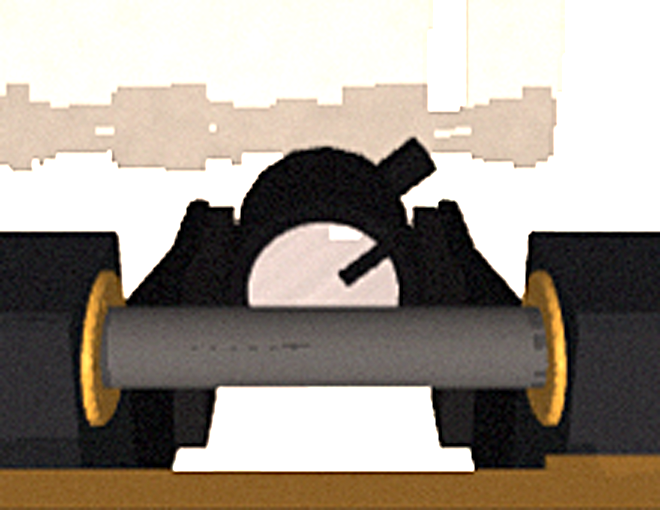

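The held knob (3x, origin (150,150)) has its face at about (258,238), with the near half hidden by the gripper bar. The nose is visible at (286,204) and the line runs from (266,242) to (276,230). The grip looks upright.

```bash
python3 - <<'E'
from h import *
def ana(tag,frame):
    Y,uv=held(tag)
    top=Y[(Y[:,2]>-.010)&(Y[:,2]<-.003)&(np.hypot(Y[:,0],Y[:,1])<.025)]
    zt=np.median(top[:,2]); s=top[abs(top[:,2]-zt)<.0015]
    A=np.c_[s[:,:2],np.ones(len(s))]; pl=np.linalg.lstsq(A,s[:,2],rcond=None)[0]
    print(tag,'ztop',zt,'tilt deg',np.degrees(pl[:2]),s[:,0].min(),s[:,0].max(),s[:,1].min(),s[:,1].max())
    b=[]; 
    for y in np.arange(-.014,.0141,.002):
        m=abs(s[:,1]-y)<.001
        if m.any(): b.append(s[m][np.argmin(s[m,0]),:2])
    b=np.array(b)
    for r in (.0176,None):
        f=least_squares(lambda x:np.hypot(*(b-x[:2]).T)-(r or x[2]),[0,0,.0176],loss='soft_l1',f_scale=.0005); print(r,f.x,f.cost)
    n=Y[(Y[:,2]>zt+.0215)&(Y[:,2]<zt+.027)]; 
    c=f.x[:2]*0
    c=least_squares(lambda x:np.hypot(*(b-x[:2]).T)-.0176,[0,0],loss='soft_l1',f_scale=.0005).x
    q=np.hypot(*(n[:,:2]-c).T); n=n[(q>.0195)&(q<.028)]; e=n[:,:2].mean(0)-c
    print('nose n',len(n),'angle in tool',np.degrees(np.arctan2(e[1],e[0])))
for t in('g0','g1'): ana(t,0)
# knob pre-grasp in tool frame at k2
z=np.load('k2.npz'); T=R.from_euler('xyz',z['rot'],degrees=True)
print('k2 obs noise ref', z['pos'])
E
```

```text
g0 ztop -0.006154458277012634 tilt deg [ 0.96325709 -0.21274039] -0.0017476386005917418 0.018890065620885 -0.022232318544766882 0.023043288248961364
0.0176 [ 0.01506145 -0.0001912   0.0176    ] 9.922789196275494e-06
None [184.72908476   0.66153738 184.73142974] 4.900575284506847e-07
nose n 65 angle in tool 86.38052565920266
g1 ztop -0.006125583047837634 tilt deg [ 0.93562883 -0.22302002] -0.0016511579455606204 0.019318951740140488 -0.02234898215708413 0.023123486592720854
0.0176 [ 0.01472641 -0.0002408   0.0176    ] 9.44619144181672e-06
None [321.7761282   -0.38808637 321.77772514] 1.7782440853780246e-07
nose n 65 angle in tool 86.14930731068708
k2 obs noise ref [ 0.4363682  -0.27288987  0.09106618]
```

```bash
cat >> h.py <<'E'
def ana(tag):
    Y,uv=held(tag)
    top=Y[(Y[:,2]>-.010)&(Y[:,2]<-.003)&(abs(Y[:,1])<.0165)]
    zt=np.median(top[:,2]); s=top[abs(top[:,2]-zt)<.002]
    b=[]
    for y in np.arange(-.014,.0141,.002):
        m=abs(s[:,1]-y)<.001
        if m.any(): b.append(s[m][np.argmax(s[m,0]),:2])
    b=np.array(b)
    f=least_squares(lambda x:np.hypot(*(b-x[:2]).T)-x[2],[0,0,.0176],loss='soft_l1',f_scale=.0005)
    c=least_squares(lambda x:np.hypot(*(b-x[:2]).T)-.0176,[0,0],loss='soft_l1',f_scale=.0005).x
    n=Y[(Y[:,2]>zt+.0215)&(Y[:,2]<zt+.027)]; q=np.hypot(*(n[:,:2]-c).T); n=n[(q>.0195)&(q<.028)]; e=n[:,:2].mean(0)-c
    print(tag,'ztop',zt,'c',c,'free',f.x,'nose',len(n),np.degrees(np.arctan2(e[1],e[0])))
E
python3 - <<'E'
from h import *
for t in('g0','g1'): ana(t)
print(delta([.5452,.2529,.15],[180,0,17]))
E
```

```text
g0 ztop -0.006161530522650692 c [0.00118658 0.00096391] free [0.00171295 0.00093312 0.01713375] nose 157 49.63383386535934
g1 ztop -0.0061269579317322805 c [0.00134765 0.00071782] free [0.00235652 0.00067151 0.0167166 ] nose 158 50.42259381531713
[ 5.292e+00  9.440e-01 -2.741e-01 -8.000e-04  1.000e-04  3.958e-01]
```

Call:
jog_arm([
  [[0.3,0.04,-0.2,0,0,0.03,0.9],[0.7,0.084,-0.37,0,0,0.0667,0.9],[0.858,0.084,-0.37,0,0,0.0667,0.9],[0.858,0.084,-0.37,0,0,0.0667,0.9]],
])

```text
time_s: 6.3
tool_pos: [0.4463, -0.1849, 0.1593]
tool_rot: [-179.9, -0.1, 76.5]
force: [0.4, -0.5, 0.2]
grip_width: 0.0351
grasp_force: 25.0
```

Call:
jog_arm([
  [[0.4,-0.05,0,0,0,0.03,0.9],[0.857,-0.096,0,0,0,0.0667,0.9],[0.857,-0.096,0,0,0,0.0667,0.9]],
])

```text
time_s: 6.6
tool_pos: [0.4574, -0.0974, 0.1588]
tool_rot: [-179.8, -0.0, 64.5]
force: [-0.1, -0.0, -0.3]
grip_width: 0.0351
grasp_force: 25.0
```

Call:
jog_arm([
  [[0.4,-0.13,0,0,0,0.03,0.9],[0.818,-0.272,0,0,0,0.0667,0.9],[0.818,-0.272,0,0,0,0.0667,0.9]],
])

```text
time_s: 6.9
tool_pos: [0.4684, -0.0123, 0.159]
tool_rot: [-179.8, 0.0, 52.5]
force: [-0.2, -0.7, -0.7]
grip_width: 0.0351
grasp_force: 25.0
```

Call:
jog_arm([
  [[0.37,-0.22,0,0,0,0.03,0.9],[0.743,-0.436,0,0,0,0.0667,0.9],[0.743,-0.436,0,0,0,0.0667,0.9]],
])

```text
time_s: 7.2
tool_pos: [0.4795, 0.0729, 0.1591]
tool_rot: [-179.9, 0.0, 40.6]
force: [-0.4, 0.0, -0.8]
grip_width: 0.0353
grasp_force: 25.0
```

Call:
jog_arm([
  [[0.32,-0.29,0,0,0,0.03,0.9],[0.636,-0.581,0,0,0,0.0667,0.9],[0.636,-0.581,0,0,0,0.0667,0.9]],
])

```text
time_s: 7.5
tool_pos: [0.4904, 0.1584, 0.1591]
tool_rot: [-179.9, 0.1, 28.6]
force: [0.2, -0.3, -0.7]
grip_width: 0.035
grasp_force: 25.0
```

Call:
jog_arm([
  [[0.25,-0.35,0,0,0,0.03,0.9],[0.502,-0.701,0,0,0,0.065,0.9],[0.502,-0.701,0,0,0,0.065,0.9],[0.502,-0.701,0,0,0,0.065,0.9],[0.502,-0.701,0,0,0,0.065,0.9]],
])

```text
time_s: 8.0
tool_pos: [0.5022, 0.2363, 0.1596]
tool_rot: [179.9, 0.1, 16.4]
force: [-0.1, -0.3, -0.3]
grip_width: 0.0356
grasp_force: 25.0
```

```bash
python3 - <<'E'
from h import *
for i in range(2): snap(f's{i}'); ana(f's{i}')
o=env.get_obs(); print(o['time_s'],o['tool_pos'],o['tool_rot'],o['grasp_force'],o['force'],o['qpos'])
p=load('s1')[0]; cv2.imwrite('pics/s.png',cv2.convertScaleAbs(p[:,:,::-1],alpha=1.6))
E
```

```text
s0 ztop -0.00613999965734282 c [0.00179074 0.0003245 ] free [0.0014084  0.00034831 0.01794553] nose 160 50.200504029254965
s1 ztop -0.006125388068286455 c [0.00189801 0.00017271] free [0.00316599 0.00018606 0.0164836 ] nose 160 50.48055944264738
8.1 [0.5022507  0.23671404 0.16019745] [1.79950610e+02 4.21246093e-02 1.63923101e+01] 24.999764818931 [-0.04303028 -0.03341502  0.15911907] [-39.64321708   9.81023262  12.90643489 102.90452006  -2.31501437
  67.59541678 -99.64232321]
```

View pics/s.png

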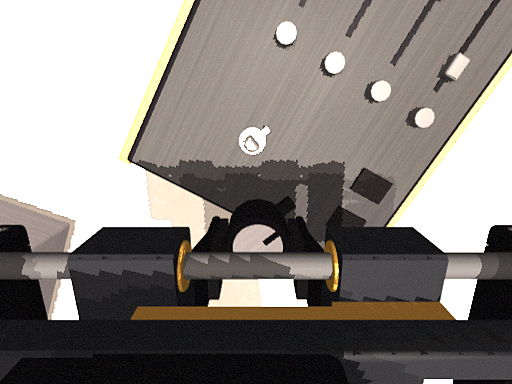

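The picture shows the bare shaft at (252,141), its tab up-right at (265,130). The held knob is at (258,235) with its nose at (286,204), pointing the same way as the tab.

```bash
cat >> h.py <<'E'
def shoulder(tag,c=(.5452,.2529)):
    p,d,P=load(tag); z=np.load(f'{tag}.npz'); T=R.from_euler('xyz',z['rot'],degrees=True)
    X,uv=cloud(d,P,c,.03); s=X[(X[:,2]>.0675)&(X[:,2]<.0725),:2]; c=np.array(c)
    for _ in range(6):
        r=s-c; a=np.degrees(np.arctan2(r[:,1],r[:,0])); q=np.hypot(*r.T)
        b=np.array([s[(a//15==k)][np.argmax(q[a//15==k])] for k in range(-12,12) if (a//15==k).any()])
        f=least_squares(lambda x:np.hypot(*(b-x[:2]).T)-x[2],[*c,.009],loss='soft_l1',f_scale=.0005); c=f.x[:2]
    far=s[np.hypot(*(s-c).T)>.0115]; e=far.mean(0)-c
    t=T.inv().apply(np.r_[c,.07]-z['pos']); te=T.inv().apply(np.r_[e,0])
    print(tag,'world',c,f.x[2],'tool',t,'tab tool deg',np.degrees(np.arctan2(te[1],te[0])),len(far),'med z',np.median(X[(X[:,2]>.0675)&(X[:,2]<.0725),2]))
    top=X[(X[:,2]>.084)&(X[:,2]<.09)]; print(' top',top.mean(0)if len(top) else '')
E
python3 - <<'E'
from h import *
for t in('s0','s1'): shoulder(t)
# image-based cross-check: tool-frame ray to knob top ring far edge vs shoulder via same camera
E
```

```text
s0 world [0.54480985 0.252903  ] 0.008906907761092998 tool [ 0.04572268 -0.00403391  0.08950451] tab tool deg 50.703750379961406 45 med z 0.0699242350628189
 top [0.54409876 0.25366733 0.08547329]
s1 world [0.54467379 0.25281976] 0.008977584800417113 tool [ 0.04542944 -0.00388813  0.08985482] tab tool deg 50.09748015660342 44 med z 0.06991258142114726
 top [0.54400525 0.25371139 0.08539541]
```

Call:
jog_arm([
  [[0.2,-0.02,0,0,0,0,0.9],[0.44,-0.044,0,0,0,0,0.9],[0.44,-0.044,0.25,0,0,0,0.9],[0.44,-0.044,0.45,0,0,0,0.9],[0.44,-0.044,0.45,0,0,0,0.9]],
])

```text
time_s: 8.6
tool_pos: [0.541, 0.2533, 0.1125]
tool_rot: [179.9, 0.3, 16.4]
force: [-0.4, -0.4, -1.3]
grip_width: 0.0352
grasp_force: 25.0
```

Call:
jog_arm([
  [[0,0,0,0,0,0,0.9],[0,0,0.02,0,0,0,0.9],[0,0,0.04,0,0,0,0.9],[0,0,0.06,0,0,0,0.9],[0,0,0.06,0,0,0,0.9]],
])

```text
time_s: 9.1
tool_pos: [0.5427, 0.2559, 0.1097]
tool_rot: [-180.0, -0.0, 16.5]
force: [0.4, 0.1, 0.1]
grip_width: 0.0353
grasp_force: 25.0
```

```bash
python3 - <<'E'
from h import *
for i in range(3):
    o=env.get_obs(); print(o['time_s'],o['tool_pos'],o['tool_rot'],o['force'],o['wrist_torque']); snap(f'd{i}')
    ana(f'd{i}')
E
```

```text
9.1 [0.5427458  0.25588836 0.10970086] [-1.79994169e+02 -1.30716257e-02  1.65154127e+01] [0.39771171 0.14681336 0.11737471] [-0.02807803  0.1705814   0.00192831]
d0 ztop -0.006129855693878709 c [0.00189908 0.000238  ] free [0.0024519  0.00020267 0.01711002] nose 163 50.43770104608988
9.15 [0.54276597 0.25589963 0.1097442 ] [-1.79994272e+02 -1.31654792e-02  1.65119229e+01] [-0.09392296  0.4398557  -0.67062134] [-0.02557138  0.16816679  0.07154201]
d1 ztop -0.006138814265565993 c [0.00193463 0.00048462] free [0.00261005 0.00047478 0.01700523] nose 152 50.29771993865377
9.2 [0.54282139 0.25591905 0.10976016] [-1.79995253e+02 -1.62272160e-02  1.65137687e+01] [ 0.47076769  0.0033859  -0.38074016] [-0.03593921  0.10580642 -0.00372651]
d2 ztop -0.006121065953551642 c [0.00184298 0.00028388] free [0.00179735 0.00028558 0.01764124] nose 160 50.32926817152501
```

Call:
jog_arm([
  [[0,0,-0.04,0,0,0,0.9],[-0.006,0.032,-0.04,0,0,0,0.9],[-0.006,0.032,-0.04,0,0,0,0.9],[-0.006,0.032,-0.04,0,0,0,0.9],[-0.006,0.032,-0.04,0,0,0,0.9]],
])

```text
time_s: 9.75
tool_pos: [0.5431, 0.2526, 0.1135]
tool_rot: [-180.0, -0.0, 16.5]
force: [-1.0, 0.3, 0.5]
grip_width: 0.0353
grasp_force: 25.0
```

Call:
jog_arm([
  [[0,0,0,0,0,0,0.9],[0,0,0,0,0,0,0.9],[0,0,0,0,0,0,0.9]],
])

```text
time_s: 10.05
tool_pos: [0.5431, 0.2527, 0.1135]
tool_rot: [-180.0, 0.0, 16.5]
force: [-0.2, -0.8, -1.2]
grip_width: 0.0354
grasp_force: 25.0
```

```bash
python3 - <<'E'
from h import *
for i in range(3):
    snap(f'e{i}')
    o=env.get_obs(); print(o['time_s'],o['tool_pos'],o['tool_rot'],o['force'],o['wrist_torque'])
    ana(f'e{i}')
E
```

```text
10.1 [0.54308088 0.25265851 0.11355293] [-1.79998438e+02  4.58670819e-04  1.65113085e+01] [-0.33466973  0.43924737 -0.70953009] [-0.05359821  0.17256551  0.03668608]
e0 ztop -0.006104676066895519 c [0.00179291 0.00038411] free [0.00310889 0.00035003 0.01644934] nose 160 49.923990124545774
10.15 [0.54309909 0.25265847 0.11355323] [ 1.79999620e+02 -2.22872185e-03  1.65114495e+01] [-0.59519252 -0.56132433 -0.28313151] [-0.06954924  0.18419708 -0.05646177]
e1 ztop -0.006142558718665418 c [0.00184913 0.00054858] free [0.00315782 0.00046909 0.01643067] nose 155 49.89134040401718
10.2 [0.54311997 0.25264447 0.11357315] [-1.79998674e+02 -3.46130173e-03  1.65085797e+01] [-0.21872364  0.1883618  -0.15814907] [-0.05638207  0.1684381  -0.00755407]
e2 ztop -0.006155936230374175 c [0.00190165 0.0002505 ] free [0.00268676 0.00022888 0.01690553] nose 161 50.517815032620355
```

Call:
jog_arm([
  [[0,0,0.02,0,0,0,0.9],[0,0,0.035,0,0,0,0.9],[0,0,0.05,0,0,0,0.9],[0,0,0.065,0,0,0,0.9],[0,0,0.065,0,0,0,0.9]],
])

```text
time_s: 10.7
tool_pos: [0.5429, 0.2525, 0.1067]
tool_rot: [180.0, 0.0, 16.5]
force: [-0.5, 0.3, -0.3]
grip_width: 0.0349
grasp_force: 25.0
```

Call:
jog_arm([
  [[0,0,0.015,0,0,0,0.9],[0,0,0.03,0,0,0,0.9],[0,0,0.045,0,0,0,0.9],[0,0,0.06,0,0,0,0.9],[0,0,0.06,0,0,0,0.9]],
])

```text
time_s: 11.2
tool_pos: [0.5429, 0.2525, 0.1008]
tool_rot: [180.0, 0.0, 16.5]
force: [0.7, -0.2, -0.4]
grip_width: 0.0346
grasp_force: 25.0
```

```bash
python3 - <<'E'
from h import *
for i in range(3):
    snap(f'f{i}')
    o=env.get_obs(); print(o['time_s'],o['tool_pos'],o['tool_rot'],o['force'],o['wrist_torque'])
    ana(f'f{i}')
E
```

```text
11.25 [0.54305822 0.25254119 0.10090841] [1.79996103e+02 1.20927169e-02 1.65024763e+01] [ 0.1784997  -0.41260769 -0.38600274] [-0.04558984  0.14857762  0.05173949]
f0 ztop -0.006111066164455848 c [0.00185762 0.00014487] free [0.00236691 0.00013947 0.01714984] nose 158 50.81161511861651
11.3 [0.54311906 0.25259782 0.10104916] [-1.79999135e+02 -7.17307600e-04  1.65057885e+01] [ 0.85220481  0.89912052 -0.58105622] [-0.03976005  0.16732577  0.04714826]
f1 ztop -0.006136906404495295 c [1.75217271e-03 7.47861423e-05] free [2.63957182e-03 6.51567546e-05 1.68238384e-02] nose 164 50.44153754182288
11.35 [0.54315826 0.25261699 0.10111472] [-1.79997854e+02 -5.99174143e-03  1.65029496e+01] [-0.52090102 -0.60057611 -0.05948528] [-0.09320428  0.15283877 -0.00192042]
f2 ztop -0.006104473905704528 c [0.0017489  0.00030571] free [0.00152392 0.00030928 0.01780062] nose 161 50.044743017663386
```

Call:
jog_arm([
  [[0,0,0.02,0,0,0,0.9],[0,0,0.04,0,0,0,0.9],[0,0,0.06,0,0,0,0.9],[0,0,0.075,0,0,0,0.9],[0,0,0.075,0,0,0,0.9]],
], grip_force=45)

```text
time_s: 11.85
tool_pos: [0.543, 0.2526, 0.0935]
tool_rot: [180.0, 0.0, 16.5]
force: [-0.3, -0.3, 1.0]
grip_width: 0.0347
grasp_force: 45.0
```

Call:
jog_arm([
  [[0,0,0,0,0,0,0.9],[0,0,0.015,0,0,0,0.9],[0,0,0.03,0,0,0,0.9],[0,0,0.03,0,0,0,0.9]],
])

```text
time_s: 12.25
tool_pos: [0.5432, 0.2526, 0.091]
tool_rot: [-180.0, -0.0, 16.5]
force: [-1.3, -0.1, 4.8]
grip_width: 0.0346
grasp_force: 45.0
```

Force is rising as the spring predicts, about 3 mm pressed. I'll press on to the stop.

Call:
jog_arm([
  [[0,0,0.01,0,0,0,0.9],[0,0,0.02,0,0,0,0.9],[0,0,0.025,0,0,0,0.9],[0,0,0.025,0,0,0,0.9],[0,0,0.025,0,0,0,0.9]],
])

```text
time_s: 12.75
tool_pos: [0.5433, 0.2527, 0.0891]
tool_rot: [-180.0, -0.0, 16.5]
force: [-3.7, -1.5, 7.4]
grip_width: 0.035
grasp_force: 45.0
```

```bash
python3 - <<'E'
from h import *
for i in range(3):
    snap(f'p{i}')
    o=env.get_obs(); print(o['time_s'],o['tool_pos'],o['tool_rot'],o['force'],o['grasp_force'])
    ana(f'p{i}')
E
```

```text
12.8 [0.54331685 0.25270727 0.08914547] [-1.79980158e+02 -3.27234118e-02  1.65012662e+01] [-2.28141401 -2.16293621  7.76737261] 45.002025769790635
p0 ztop -0.006156392734543429 c [0.0017836  0.00043797] free [0.00206673 0.00042941 0.01735095] nose 151 50.243412272552945
12.85 [0.54331225 0.25265224 0.08913547] [-1.79983261e+02 -3.01793083e-02  1.65026479e+01] [-1.64072087 -0.68245853  6.75147073] 45.00189832993783
p1 ztop -0.006167989665211511 c [0.00178283 0.00026042] free [0.00325228 0.00018393 0.01629001] nose 156 50.354174630104524
12.9 [0.54330275 0.25267822 0.08911094] [-1.79984009e+02 -2.81063263e-02  1.65020894e+01] [-2.46632139 -1.16722203  6.68204495] 45.0019613513723
p2 ztop -0.00613445825829207 c [0.00183247 0.00037682] free [0.00243839 0.0003378  0.01705628] nose 153 50.29925436992987
```

Call:
jog_arm([
  [[0,0,0.01,0,0,0,0.9],[0,0,0.02,0,0,0,0.9],[0,0,0.02,0,0,0,0.9],[0,0,0.02,0,0,0,0.9]],
])

```text
time_s: 13.3
tool_pos: [0.5435, 0.2528, 0.0886]
tool_rot: [-180.0, -0.1, 16.5]
force: [-5.6, -2.8, 14.1]
grip_width: 0.0351
grasp_force: 45.0
```

Call:
jog_arm([
  [[0,0,0,0,0,0,0.9],[0,0,0,0,0,0,0.9],[0,0,0,0,0,0,0.9],[0,0,0,0,0,0,0.9]],
])

```text
time_s: 13.7
tool_pos: [0.5435, 0.2528, 0.0885]
tool_rot: [-180.0, -0.1, 16.5]
force: [-5.4, -2.6, 14.9]
grip_width: 0.0349
grasp_force: 45.0
```

```bash
python3 - <<'E'
from h import *
for i in range(2):
    snap(f'q{i}')
    o=env.get_obs(); print(o['time_s'],o['tool_pos'],o['tool_rot'],o['force'],o['grasp_force'])
    ana(f'q{i}')
E
```

```text
13.75 [0.54351431 0.25275451 0.08855089] [-1.79960921e+02 -6.07873149e-02  1.64979244e+01] [-4.78509334 -2.35090745 14.68101555] 45.003816552925855
q0 ztop -0.006106016326574073 c [0.00195118 0.00042039] free [0.00247827 0.00040666 0.01712329] nose 150 50.722533726024416
13.8 [0.54348724 0.25274548 0.08848636] [-1.79965087e+02 -5.52609231e-02  1.65001715e+01] [-5.32363086 -3.06054062 14.78678616] 45.00378201249987
q1 ztop -0.006158648882802641 c [0.00180949 0.00044763] free [0.00244081 0.00042635 0.01703936] nose 147 50.46175720685743
```

The knob has not slipped in the grip and sits at the hard stop at 14.7 N, with its underside at about 0.0645 m. Handing in.

```bash
python3 -c "
from cell import env
print(env.sign_off())"
```

```text
the job is handed in; nothing more can be done
None
```

The job is handed in: the volume knob is home on the D-shaft with the flats matched to within about 1°, pressed to the hard stop at about 15 N and still held at 45 N, at 13.8 s of the 42 s; the hand-in returned no verdict.

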